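# Lock the vegetable slicer and snap its blade guard on

### The arm

A 6-joint arm with a two-finger parallel gripper is mounted at the origin on a cart in front of the work surface, level with it; the furniture and walls round the work are solid. World frame = base frame: x ahead of the robot, y to its left, z up, the work surface at z = 0. Lengths are in mm, angles in rad, forces in N, time in s.
With the tool pointing down it reaches from about 425 to 925 mm from the base axis. Payload 12.5 kg.
Tool frame: the origin (TCP) lies at the very end of the fingers, on their centre line; the grasp point (between the pads) lies 19 mm behind it; z points along the fingers, y is the line along which they close (so a half turn about z gives the same grasp; the last joint's range is limited). The gripper opens to 85 mm and grips with 20 to 120 N. Pads are 22 mm wide; open, the fingers measure 114 mm over their backs; the gripper's body (76 mm by 85 mm) begins 54 mm behind the grasp point. The pads swing forward as they close: fully open they stand 13 mm farther back than shut.
Start: joints at [-1.252, 0.491, 1.559, -0, 1.092, -0.106], TCP at [257.61, -569.457, 231.327] pointing down, gripper open.
Joint ranges: [-3.1, 3.1], [-0.84, 2.19], [0.05, 2.79], [-1.13, 4.28], [0.06, 2.93], [-2.69, 2.69]. Speed limits (rad/s): [2.22, 2.22, 2.79, 3.14, 3.14, 3.14].

### API

Orientations are given as a rotation vector (axis times angle).
In Python, from station import monitor, optics, workorder gives the robot as it stands.
- The arm moves only by the tool arm_command, never from a script. Its argument "commands" is a list of rows, each a list of 5 numbers: the closure, from 0 (fully open) to 1 (shut), then the shift along the tool's x, y, z each as a share of 0.03 m, from -1 to 1, then the turn about the tool's z as a share of 8 degrees, from -1 to 1. In form: [[grip, x, y, z, spin], ...]. A call has 1 to 5 rows; each row shifts and turns the commanded pose from where the row before left it, along the tool's axes as they then stand; what a row does not reach is not made up. A row lasts 1/8 s, in which the tool goes at most 62.5 mm and 10.7 degrees, less where a joint would pass 70% of its speed; a pose out of reach is approached as far as the arm can. A call with a number of a shift or a turn outside -1 to 1 is refused whole. A call with a gripper value outside its range is refused whole. The fingers move at their own pace and stop on an object; "newtons" is the grip in N (left out, the last holds). Time passes only in rows, so rows that do not move let the fingers close. It gives the time, the measured TCP pose, the force, the opening and the grip force at its end, in the units of the state.
- monitor.sense(): the state, without advancing time (a new reading comes with each control period).
- optics.grab_frame(name): name is "side" or "top"; returns the picture (384x512x3 uint8, blue, green, red); there is no depth.
- optics.camera_info(name): a dict with "camera_matrix" (3x3 intrinsics, pixels), "R" (3x3) and "t" (3): a world point X has camera coordinates R X + t. Camera axes: x right, y down, z forward; pixel columns grow to the right and rows downward; lengths in mm; the calibration is good to about 2 mm. A picture is of the moment at which its call begins. camera_info takes no time and is no camera call.
- workorder.job_done(): hands the job in; it is judged then, once.
The state is a dict: "time": time; "joint_positions": joint angles; "qvel": joint speeds; "effort": joint torques, N m; "ee_pos": TCP position; "tcp_rot": TCP orientation; "ft_force": force on the tool from outside, world axes, zero at the start; "moment": the same for the moment, N m; "gripper_width": finger opening in mm; "grip_force": force on a finger pad.
Only numpy, scipy, OpenCV 4.12 (cv2) and the standard library are available. Lean on these libraries where they do the work, as an engineer would, in place of code of your own. Each camera call takes 0.05 s, during which the arm holds its last target. There are 200 camera calls.

### The job

Make the vegetable slicer safe for putting away: first slide its black thickness slider to the red storage mark, then pick up the orange blade guard by its ridge, set it over the blade with one ear in the pocket of each rail, and press it straight down until both steel clips snap over the ears and it sits fully home. Do not let go or ease off: finish while still pressing the guard down firmly with the gripper. Leave the lemon, onion, garlic and salt shaker where they are.

Things in the scene. Friction and masses are not known exactly. Their poses are not given: they have to be found in the camera images.
- slicer: White slicer held fast by suction feet, 260 mm long (its y axis; handle at the +y end), 116 mm wide (x -62 to +54), origin on the worktop under its middle. Runway top is 22 mm above the worktop, between two rails (tops 34 mm, inner faces at x = -38 and +38). At y = -45 the blade crosses the runway and each rail has a pocket for a guard ear: 36 mm long at the top, 28 mm at its floor (22 mm high).
- guard_seat (a point): Point on the slicer's runway at the blade, midway between the two pockets, 22 mm above the worktop; axes as the slicer's. The guard's origin comes here when it is fully home, its x axis along the slicer's x axis (either way round; ears towards -x and +x).
- thickness (a joint): Black thickness slider on the near (-x) rail, m: 0 at the handle end, grows along the slicer's -y to the stop at 0.060; the red storage mark is at 0.042. About 2 N moves it and it stays put. Its red lock bar fills the near pocket; only within 5 mm of the mark does the bar's gap let the guard's ear in (else the guard stops 6 to 7 mm high).
- slider_grip (a point): Top centre of the slider's black upright finger grip: 12 mm wide along the slicer's x, 18 to 24 mm long along y, rising 26 mm above the rail, so this point is 60 mm above the worktop. It moves with the slider.
- storage_mark (a point): Point on the near rail's top (34 mm above the worktop), in the slider's track, level with the red storage mark line: the slider is at the mark when its grip stands over this point.
- guard: Orange blade guard, loose, about 200 g, right way up at the slicer's right. Origin: centre of its underside. Cover 73 mm (x) by 66 mm (y), top face 10.5 mm up, sides drawn in to 68 mm at the bottom; at each x end a barbed ear, 22 mm wide, top 8 mm up, reaches 46 mm from the middle. On top a ridge along y to hold it by: 54 mm long, 14 mm thick (x), up to 36 mm. Same after a half turn.
- guard_ridge (a point): Middle of the top of the guard's ridge, 36 mm above the guard's underside.
- clip_near (a joint): Outward push of the steel spring clip at the near (-x) pocket, m; 0 at rest. A sloped leaf: top 40 mm above the worktop, 50 mm from the middle; lower hooking edge 42 mm from the middle, 31 mm up. From 9 mm above home the guard pushes both clips out 4 mm, rising to 7 to 14 N in all; 3 to 4 mm above home they snap back over the ears, the force drops below zero, then the runway is met.
- clip_far (a joint): The same for the clip at the far (+x) pocket.
- lemon: Yellow lemon, 70 x 50 x 50 mm, behind the slicer; leave it. Origin at its underside.
- onion: Red onion, 68 mm across, 72 mm high, behind the slicer; leave it. Origin at its underside.
- garlic: White garlic bulb, 55 mm across, 56 mm high, behind the slicer; leave it. Origin at its underside.
- salt_shaker: Glass salt shaker, 44 mm across, 90 mm high, behind and to the right; leave it. Origin at its underside.

How it is judged (in metres and radians):
On the way, in this order (a step that is already met when the one before it is completed fails the run):
1. the thickness slider stands at the red storage mark (within 4 mm) while the guard is still off the slicer (value of joint thickness between 0.038 and 0.046 m and horizontal distance between guard and guard_seat above 0.05 m), for 0.3 s.
2. the guard is pressed home, both clips have snapped back over its ears, and the push of at least 5 N goes on for half a second (z of guard in the frame of guard_seat below 0.002 m and horizontal distance between guard and guard_seat below 0.005 m and value of joint each of clip_near, clip_far below 0.001 m and contact force between guard and slicer above 5 N and contact force between the fingers and guard above 2 N), for 0.5 s.
At the end, for the whole second after the job is handed in: Slider within 4 mm of the red mark; guard flat on the runway (within 2 mm of fully down, 5 mm of the seat's middle, square to the rails), both clips sprung back over its ears (within 1 mm of rest), and the gripper still pressing the guard onto the slicer with at least 5 N (all of step 2 and z of guard in the frame of guard_seat above -0.002 m and angle between the x axis of guard and the x axis of slicer, either way round below 0.12 rad and angle between guard's own z axis and vertical below 0.06 rad and value of joint thickness between 0.038 and 0.046 m and linear speed of guard below 0.02 m/s); the arm keeps its last pose, push and grip.
It fails at once if the lemon, onion, garlic or salt shaker is pushed more than 3 cm from its place or the salt shaker is knocked over (distance of any of lemon, onion, garlic, salt_shaker from where it was at the start of the episode above 0.03 m or angle between salt_shaker's own z axis and vertical above 0.5 rad).
It also fails if it takes over 58 s, if anything falls off the work surface, if the arm or the gripper's body presses on something with over 40 N, if the wrist force passes 120 N, or if a joint passes its speed limit or range.

## Working session

There is one attempt and no reset: what is moved stays moved. The work goes in short steps, Python scripts to look and compute and a tool call to move; the robot and the scene stay as the last step left them, time stands still between calls to the robot, and variables do not carry over. Pictures are saved under pics/ and viewed, at most 10 in all, crops included, and the job is handed in when it is done.

Besides the shell and the picture viewer there is one more tool, called after ">>>" as name(argument=value, ...), one argument or row to a line, values as JSON. arm_command: Moves the arm, as the interface text tells. Its arguments: {"type":"object","properties":{"commands":{"type":"array"},"newtons":{"type":"number"}},"required":["commands"]}

```bash
mkdir -p pics; python3 - <<'E'
from station import monitor, optics
import cv2
print(monitor.sense())
for n in("side","top"):
    cv2.imwrite(f"pics/{n}0.png",optics.grab_frame(n)); c=optics.camera_info(n)
    R,t=c["R"],c["t"]
    import numpy as np
    R=np.array(R);print(n,c["camera_matrix"],R.round(3).tolist(),(-R.T@np.array(t)).round(1))
E
```

```text
{'time': 0.0, 'joint_positions': array([-1.25159693e+00,  4.91588489e-01,  1.55945756e+00, -1.32888100e-05,
        1.09168624e+00, -1.05632443e-01]), 'qvel': array([-0.00039861, -0.00118697, -0.00025247, -0.00137219,  0.00081354,
        0.00138765]), 'effort': array([ 1.31048295e-03, -6.18437290e+01, -2.61598527e+01, -8.51059485e-05,
        3.96328513e-03, -3.80686902e-05]), 'ee_pos': array([ 257.53311435, -569.22766574,  230.70696904]), 'tcp_rot': array([-3.06987511e+00, -6.62088054e-01,  2.09131846e-04]), 'ft_force': array([ 0.39058873, -0.06922933,  0.48193614]), 'moment': array([ 0.02844295, -0.01734881, -0.01205221]), 'grip_force': 0.0, 'gripper_width': 85.58699516808915}
side [[431.63184212   0.         255.94997547]
 [  0.         431.63184212 188.6682444 ]
 [  0.           0.           1.        ]] [[-0.847, -0.531, -0.022], [-0.317, 0.538, -0.781], [0.426, -0.655, -0.624]] [101.  634.3 748.8]
top [[358.54800481   0.         252.99456099]
 [  0.         358.54800481 187.48721944]
 [  0.           0.           1.        ]] [[-0.005, -1.0, 0.014], [-0.989, 0.003, -0.149], [0.149, -0.015, -0.989]] [468.9 -73.5 923.4]
```

View pics/side0.png

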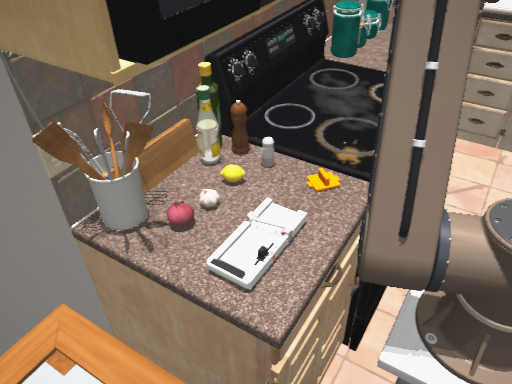

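View pics/top0.png

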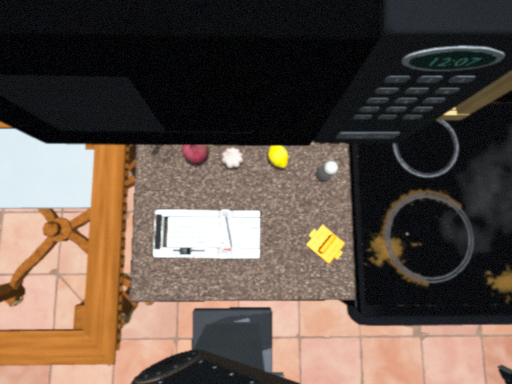

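The top view shows the slicer at px (153–260, 209–259), its black slider near (186,250), the guard at about (325,244) and the produce along row 157. The side view shows the slider at (263,254) and the guard at (323,180).

```bash
cat > h.py <<'E'
import cv2, numpy as np
from station import monitor, optics
def ray(n,uv,z):
    c=optics.camera_info(n);R=np.array(c["R"]);C=-R.T@np.array(c["t"]).ravel()
    d=R.T@np.linalg.inv(np.array(c["camera_matrix"]))@np.array([uv[0],uv[1],1.])
    return (C+d*(z-C[2])/d[2])[:2]
def plane(n,m,z):  # mask pixels of the biggest contour -> world xy
    cs,_=cv2.findContours(m.astype(np.uint8),cv2.RETR_EXTERNAL,cv2.CHAIN_APPROX_NONE)
    c=max(cs,key=cv2.contourArea);return c
def box(m):
    c=plane(None,m,0);return cv2.minAreaRect(c),c
def pix(n,X):
    c=optics.camera_info(n);p=np.array(c["camera_matrix"])@(np.array(c["R"])@np.array(X,float)+np.array(c["t"]).ravel());return (p[:2]/p[2]).round(1)
def roi(m,x0,y0,x1,y1):
    o=np.zeros(m.shape,np.uint8);o[y0:y1,x0:x1]=m[y0:y1,x0:x1];return o
E
python3 - <<'E'
from h import *
T=cv2.imread("pics/top0.png");S=cv2.imread("pics/side0.png")
for n,I,g,w in(("top",T,(295,215,355,275),(140,195,275,270)),("side",S,(300,160,350,200),(200,190,315,295))):
    h=cv2.cvtColor(I,cv2.COLOR_BGR2HSV)
    o=roi(cv2.inRange(h,(12,150,90),(35,255,255)),*g); r,c=box(o); M=cv2.moments(o,True)
    print(n,"guard",r,M["m10"]/M["m00"],M["m01"]/M["m00"],M["m00"])
    m=roi(cv2.inRange(h,(0,0,150),(180,60,255)),*w); m=cv2.morphologyEx(m,cv2.MORPH_CLOSE,np.ones((9,9))); r,c=box(m)
    b=cv2.boxPoints(r);print("slicer",r,b.round(1).tolist(),[ray(n,p,34).round(0).tolist() for p in b])
    M=cv2.moments(o,True)
    print("guard@20",ray(n,(M["m10"]/M["m00"],M["m01"]/M["m00"]),15))
a=cv2.resize(T[195:275,145:350],None,fx=3.8,fy=3.8,interpolation=cv2.INTER_CUBIC)
b=cv2.resize(S[160:290,205:345],None,fx=3,fy=3,interpolation=cv2.INTER_CUBIC)[:292]
cv2.imwrite("pics/c1.png",a);cv2.imwrite("pics/c2.png",cv2.resize(S[165:290,205:345],None,fx=4.7,fy=4.7,interpolation=cv2.INTER_CUBIC))
E
```

```text
top guard ((330.0, 247.49998474121094), (24.19999885559082, 26.799997329711914), 36.869895935058594) 329.6752475247525 246.58415841584159 505.0
slicer ((207.0, 232.0), (74.0, 134.0), 90.0) [[140.0, 195.0], [274.0, 195.0], [274.0, 269.0], [140.0, 269.0]] [[584.0, 195.0], [584.0, -139.0], [402.0, -137.0], [404.0, 187.0]]
guard@20 [ 455.13403831 -278.73963535]
side guard ((322.528076171875, 178.45504760742188), (21.961280822753906, 31.855098724365234), 77.00537872314453) 322.96407185628743 180.27744510978044 501.0
slicer ((257.0, 241.99996948242188), (113.99998474121094, 103.99998474121094), -0.0) [[200.0, 294.0], [200.0, 190.0], [314.0, 190.0], [314.0, 294.0]] [[505.0, 234.0], [714.0, -36.0], [454.0, -188.0], [306.0, 114.0]]
guard@20 [ 461.40016861 -261.70601701]
```

View pics/c1.png

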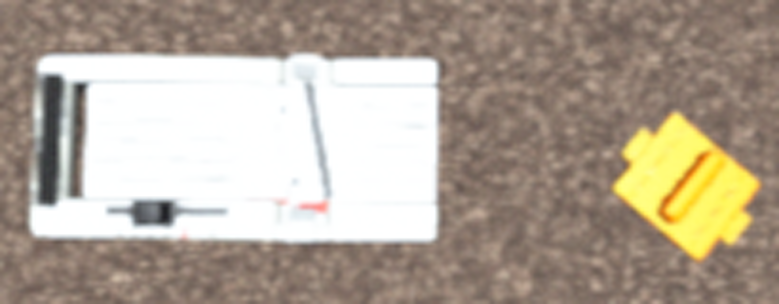

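View pics/c2.png

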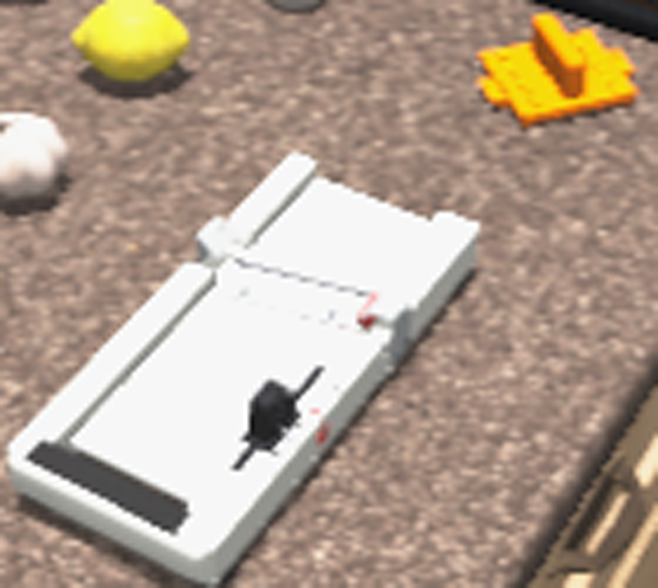

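The crops show the slider grip at c1 (153,212) and the red mark tick at c1 (183,236). The guard's ears run along c1 (635,145)–(738,225), so it is turned about 52°. Next I'll measure all of these in world coordinates.

```bash
python3 - <<'E'
from h import *
from scipy.spatial.transform import Rotation as Ro
T=cv2.imread("pics/top0.png");S=cv2.imread("pics/side0.png")
print(Ro.from_rotvec(monitor.sense()["tcp_rot"]).as_matrix().round(3).tolist())
# slicer
for n,I,w,k in(("top",T,(148,205,266,264),((174,240,205,256),)),("side",S,(200,190,315,295),((252,240,278,262),))):
    h=cv2.cvtColor(I,cv2.COLOR_BGR2HSV)
    m=roi(cv2.inRange(h,(0,0,185),(180,40,255)),*w);m=cv2.morphologyEx(m,cv2.MORPH_CLOSE,np.ones((5,5)));m=cv2.morphologyEx(m,cv2.MORPH_OPEN,np.ones((3,3)))
    r,c=box(m);b=cv2.boxPoints(r);P=np.array([ray(n,p,34) for p in b]);print(n,"slicer",r,b.round(1).tolist(),P.round(0).tolist(),P.mean(0))
    o=cv2.inRange(h,(10,110,90),(35,255,255));o=roi(o,*((297,215,348,272) if n=="top" else (302,165,345,195)))
    o=cv2.morphologyEx(o,cv2.MORPH_OPEN,np.ones((3,3)))
    r,c=box(o);q=np.zeros_like(o);cv2.drawContours(q,[c],-1,1,-1);M=cv2.moments(q,True);cg=(M["m10"]/M["m00"],M["m01"]/M["m00"])
    print(n,"guard",r,cg,M["m00"],ray(n,cg,10),[ray(n,p,8).round(0).tolist() for p in cv2.boxPoints(r)])
    d=roi((h[...,2]<80).astype(np.uint8),*k[0]);ys,xs=np.nonzero(d);print("black bbox",xs.min(),xs.max(),ys.min(),ys.max())
    print("\n".join(" ".join("%3d"%v for v in row) for row in h[k[0][1]:k[0][3],k[0][0]:k[0][2],2][::1]))
    B,G,R=[I[...,i].astype(int) for i in range(3)]
    rd=roi(((R-G>25)&(R-B>25)).astype(np.uint8),*((150,245,235,259) if n=="top" else (255,220,295,262)))
    if n=="top": rd[:,:150]=0
    print("red",[(x,y,int(R[y,x]-G[y,x])) for y,x in zip(*np.nonzero(rd))])
E
```

```text
[[0.911, 0.412, -0.0], [0.412, -0.911, 0.001], [0.0, -0.001, -1.0]]
top slicer ((206.5, 233.5), (49.0, 107.0), 90.0) [[153.0, 209.0], [260.0, 209.0], [260.0, 258.0], [153.0, 258.0]] [[549.0, 161.0], [549.0, -104.0], [429.0, -103.0], [430.0, 157.0]] [489.25556393  27.67056851]
top guard ((325.2396545410156, 243.62583923339844), (38.52164840698242, 27.65807342529297), 40.23635482788086) (325.17133620689657, 243.71012931034483) 928.0 [ 462.27299395 -268.72782569] [[467.0, -210.0], [521.0, -257.0], [457.0, -329.0], [405.0, -282.0]]
black bbox 187 189 249 252
255 255 255 255 255 255 255 255 255 255 255 255 255 255 255 255 255 255 255 255 255 255 255 255 255 255 255 255 255 255 255
255 255 255 254 254 255 255 255 255 255 255 255 255 255 255 255 255 255 255 255 254 254 254 254 253 253 252 252 251 251 253
255 255 254 254 253 254 254 254 254 254 254 254 254 255 255 255 255 255 254 254 254 253 253 253 253 251 249 249 248 250 252
255 255 255 255 255 255 255 255 255 255 255 255 255 255 255 255 255 255 255 255 255 255 255 255 255 255 255 255 255 255 255
255 255 255 255 255 255 255 255 255 255 255
[... 9002 characters left out ...]
int64(259), 26), (np.int64(291), np.int64(259), 28), (np.int64(292), np.int64(259), 30), (np.int64(293), np.int64(259), 30), (np.int64(294), np.int64(259), 28), (np.int64(281), np.int64(260), 28), (np.int64(282), np.int64(260), 30), (np.int64(283), np.int64(260), 27), (np.int64(291), np.int64(260), 30), (np.int64(292), np.int64(260), 32), (np.int64(293), np.int64(260), 28), (np.int64(277), np.int64(261), 27), (np.int64(278), np.int64(261), 27), (np.int64(279), np.int64(261), 26), (np.int64(280), np.int64(261), 26), (np.int64(281), np.int64(261), 30), (np.int64(282), np.int64(261), 27), (np.int64(290), np.int64(261), 26), (np.int64(291), np.int64(261), 32), (np.int64(292), np.int64(261), 30)]
```

```bash
python3 - <<'E'
from h import *
T=cv2.imread("pics/top0.png");h=cv2.cvtColor(T,cv2.COLOR_BGR2HSV)
print("grip top",ray("top",(183.6,250.2),60),"mark",ray("top",(193,257),34),ray("side",(271.5,252),34))
print("grip side(top ctr)",ray("side",(263.5,248.5),60))
print("pocket far",ray("top",(145+307/3.8,195+57/3.8),36),"near red bar",ray("top",(227.5,249),30))
m=roi(cv2.inRange(h,(0,0,185),(180,40,255)),148,200,266,266)
far=[];near=[]
for c in list(range(160,215))+list(range(236,256)):
    r=np.nonzero(m[:,c])[0]; v=h[:,c,2].astype(float)
    r0=[k for k in range(204,214) if v[k]<185<=v[k+1]];r1=[k for k in range(252,262) if v[k]>=185>v[k+1]]
    if r0: k=r0[-1];far.append(ray("top",(c,k+(185-v[k])/(v[k+1]-v[k])),34))
    if r1: k=r1[0];near.append(ray("top",(c,k+(v[k]-185)/(v[k]-v[k+1])),34))
for a in(far,near):
    a=np.array(a);vx,vy,x,y=cv2.fitLine(a.astype(np.float32),cv2.DIST_HUBER,0,.01,.01).ravel();s=vx/vy
    print(len(a),"x at y=28:",x+s*(28-y),"yaw",-np.arctan(s))
# guard: ear ends
o=cv2.inRange(h,(10,110,90),(35,255,255));o=roi(o,297,215,348,272)
r,c=box(cv2.morphologyEx(o,cv2.MORPH_OPEN,np.ones((3,3))));P=np.array([ray("top",p,8) for p in cv2.boxPoints(r)])
print("guard rect",P.mean(0),[(np.linalg.norm(P[i]-P[i-1]),np.degrees(np.arctan2(*(P[i]-P[i-1])[::-1]))) for i in range(4)])
E
```

```text
grip top [449.11011119  78.50700595] mark [432.09979684  59.89387768] [438.47307831  59.16261973]
grip side(top ctr) [446.36395423  80.12641861]
pocket far [546.15058388 -19.15032218] near red bar [450.77125081 -23.59732472]
75 x at y=28: 548.4177 yaw -0.016576009
75 x at y=28: 430.12637 yaw -0.01821776
guard rect [ 462.73333364 -269.2825517 ] [(np.float64(95.27416646897414), np.float64(49.38409638092212)), (np.float64(70.92682590067136), np.float64(-41.54998871900955)), (np.float64(96.16027757344922), np.float64(-130.99903441395085)), (np.float64(70.30400155381116), np.float64(137.7211409950954))]
```

Slicer origin is about (493, 28) with yaw -0.017, so the seat is at about (492.5, -17). The slider grip is at about (447.5, 79.5) and the mark at y≈59.5, which means a slide of about 20 mm. The guard is at (462.7, -269) with its x axis at about 49.5°. Outline sizes are 95×71 mm for the guard and 118 mm for the slicer width, close enough to those given. Setting out.

>>> arm_command(
  commands=[
    [0,1,0,0,-1],
    [0,1,0,0,-1],
    [0,1,0,0,-1],
    [0,1,0,0,-1],
    [0,1,0,0,-1],
  ],
  newtons=20,
)

```text
time: 0.72
ee_pos: [370.3, -473.4, 230.9]
tcp_rot: [-2.655, -1.679, -0.0]
ft_force: [0.3, 0.3, 0.3]
gripper_width: 85.1
grip_force: 0.0
```

>>> arm_command(
  commands=[
    [0,1,0,0,-1],
    [0,1,0,0,-1],
    [0,1,0,0,-1],
    [0,1,0,0,0],
    [0,1,0,0,0],
  ],
)

```text
time: 1.35
ee_pos: [398.5, -328.0, 231.1]
tcp_rot: [-2.253, -2.189, 0.0]
ft_force: [0.1, 1.0, 0.2]
gripper_width: 85.2
grip_force: 0.0
```

>>> arm_command(
  commands=[
    [0,1,0.3,0,0],
    [0,1,0.3,0,0],
    [0,1,0.3,0,0],
    [0,1,0.3,0,0],
    [0,1,0.3,0,0],
  ],
)

```text
time: 1.98
ee_pos: [448.1, -179.4, 231.1]
tcp_rot: [-2.253, -2.189, 0.0]
ft_force: [-0.2, -0.5, -0.2]
gripper_width: 85.8
grip_force: 0.0
```

>>> arm_command(
  commands=[
    [0,1,0,0.8,0],
    [0,1,0,0.8,0],
    [0,1,0,0.8,0],
    [0,1,0,0.8,0],
    [0,1,-0.1,0.8,0],
  ],
)

```text
time: 2.6
ee_pos: [449.2, -29.5, 110.5]
tcp_rot: [2.253, 2.189, -0.0]
ft_force: [0.9, -1.2, -0.5]
gripper_width: 85.3
grip_force: 0.0
```

>>> arm_command(
  commands=[
    [0,1,-0.1,0,0],
    [0,1,-0.1,0,0],
    [0,1,0,0,0],
    [0,0.63,0,0,0],
    [0,0,0,0,0],
  ],
)

```text
time: 3.22
ee_pos: [446.3, 79.4, 111.2]
tcp_rot: [-2.251, -2.191, 0.0]
ft_force: [-0.1, -0.8, -0.1]
gripper_width: 85.5
grip_force: 0.0
```

```bash
python3 - <<'E'
from h import *
print(monitor.sense()["ee_pos"])
S=optics.grab_frame("side");cv2.imwrite("pics/s1.png",cv2.resize(S[140:310,170:360],None,fx=3.5,fy=3.5,interpolation=cv2.INTER_CUBIC)[:600])
E
```

```text
[446.26903686  79.42237133 111.15409814]
```

View pics/s1.png

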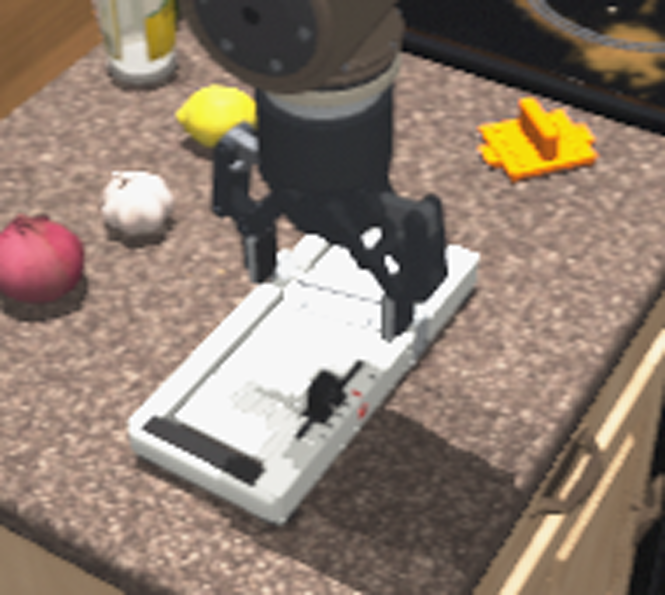

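The fingers are at s1 (260,265) and (397,315), and straddle the slider at (325,395). Going down to grip it.

>>> arm_command(
  commands=[
    [0,0,0.03,1,0],
    [0,0,0,1,0],
    [0,0,0,0.3,0],
    [1,0,0,0,0],
    [1,0,0,0,0],
  ],
)

```text
time: 3.9
ee_pos: [447.7, 78.4, 43.1]
tcp_rot: [2.253, 2.188, 0.001]
ft_force: [0.4, -0.2, -0.5]
gripper_width: 51.4
grip_force: 0.0
```

>>> arm_command(
  commands=[
    [1,0,0,0,0],
    [1,0,0,0,0],
    [1,0,0,0,0],
    [1,0,0,0,0],
    [1,0,0,0,0],
  ],
)

```text
time: 4.53
ee_pos: [450.2, 78.6, 43.2]
tcp_rot: [2.25, 2.186, 0.008]
ft_force: [8.8, -0.6, 2.1]
gripper_width: 11.0
grip_force: 26.4
```

>>> arm_command(
  commands=[
    [1,0,0.1,0,0],
    [1,-0.2,0,0,0],
    [1,-0.2,0,0,0],
    [1,-0.25,0,0,0],
    [1,0,0,0,0],
  ],
)

```text
time: 5.15
ee_pos: [449.9, 58.7, 43.1]
tcp_rot: [2.253, 2.189, 0.001]
ft_force: [-1.6, -2.1, 11.6]
gripper_width: 11.0
grip_force: 27.6
```

```bash
python3 - <<'E'
from h import *
s=monitor.sense();print(s["ee_pos"],s["ft_force"],s["gripper_width"])
E
```

```text
[449.92886115  58.66889269  43.0741126 ] [-1.62551768 -2.08185915 11.60234952] 10.96417518455551
```

>>> arm_command(
  commands=[
    [0,0,0,0,0],
    [0,0,0,0,0],
    [0,0,0,0,0],
    [0,0,0,-0.5,0],
    [0,0,0,-1,0],
  ],
)

```text
time: 5.78
ee_pos: [449.2, 59.0, 87.0]
tcp_rot: [-2.252, -2.188, 0.003]
ft_force: [0.4, 0.2, -0.2]
gripper_width: 85.3
grip_force: 0.0
```

>>> arm_command(
  commands=[
    [0,-0.5,0,-1,0],
    [0,-1,0,-1,0],
    [0,-1,0,0,0],
    [0,-1,0,0,0],
    [0,-1,0,0,0],
  ],
)

```text
time: 6.4
ee_pos: [445.7, -76.8, 147.3]
tcp_rot: [2.253, 2.189, -0.0]
ft_force: [1.4, 0.1, -0.1]
gripper_width: 85.2
grip_force: 0.0
```

>>> arm_command(
  commands=[
    [0,-1,0,0,1],
    [0,-1,0,0,0],
    [0,-1,0,0,0],
    [0,-1,0,0,0],
    [0,-1,0,0,0],
  ],
)

```text
time: 7.02
ee_pos: [424.6, -225.1, 147.2]
tcp_rot: [-2.4, -2.026, 0.0]
ft_force: [0.1, -0.7, -0.4]
gripper_width: 85.6
grip_force: 0.0
```

```bash
python3 - <<'E'
from h import *
S=optics.grab_frame("side");T=optics.grab_frame("top");cv2.imwrite("pics/s2.png",S);cv2.imwrite("pics/t2.png",T)
a=cv2.resize(S[170:295,200:300],None,fx=4.6,fy=4.6,interpolation=cv2.INTER_CUBIC);b=cv2.resize(T[200:270,148:218],None,fx=4.6,fy=4.6,interpolation=cv2.INTER_CUBIC)
o=np.zeros((575,790,3),np.uint8);o[:a.shape[0],:460]=a;o[:322,465:787]=b;cv2.imwrite("pics/c3.png",o)
E
```

```text
(no output)
```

View pics/c3.png

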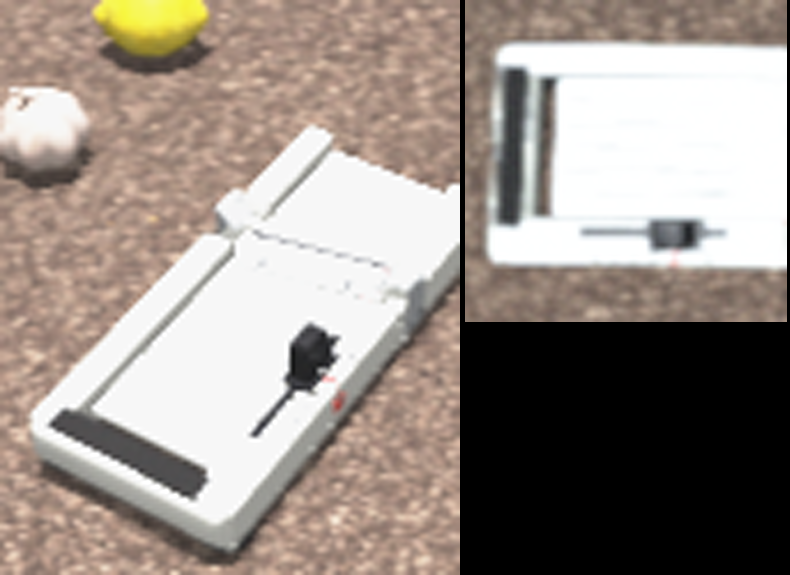

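The slider now stands by the red tick: in the top half of c3 the grip spans 650–703 and the tick is at x=674. I'll check it numerically.

```bash
python3 - <<'E'
from h import *
def edges(I,r0,r1,c0,c1):
    v=I[r0:r1,c0:c1].mean(2).mean(0);k=np.nonzero(v<165)[0];a,b=k[0],k[-1]
    f=lambda i:(v[i]-165)/(v[i]-v[i+1])
    return c0+a-1+f(a-1),c0+b+f(b)
for n in("top0","t2"):
    I=cv2.imread(f"pics/{n}.png").astype(float);e=edges(I,248,250,174,212);e2=edges(I,252,254,174,212)
    for q in(e,e2):
        L=ray("top",(q[0],250),60)[1];R=ray("top",(q[1],250),36)[1];print(n,q,"grip L@60 %.1f R@36 %.1f mid %.1f"%(L,R,(L+R)/2))
    B,G,R=I[...,0],I[...,1],I[...,2];w=np.clip(R-G-12,0,None)[255:259,180:206];print("mark y",ray("top",(180+(w.sum(0)*np.arange(26)).sum()/w.sum(),256.5),33))
E
```

```text
top0 (np.float64(179.43376623376622), np.float64(190.5796178343949)) grip L@60 88.4 R@36 65.8 mid 77.1
top0 (np.float64(179.60714285714286), np.float64(190.15899581589957)) grip L@60 87.9 R@36 66.8 mid 77.4
mark y [433.27196641  63.22617623]
t2 (np.float64(187.5901234567901), np.float64(198.93162393162393)) grip L@60 69.1 R@36 45.5 mid 57.3
t2 (np.float64(187.97881355932202), np.float64(198.1417910447761)) grip L@60 68.2 R@36 47.4 mid 57.8
mark y [433.26893659  62.66407296]
```

```bash
python3 - <<'E'
from h import *
for n in("top0","t2"):
    I=cv2.imread(f"pics/{n}.png").astype(int);print((I[...,2]-I[...,1])[254:259,188:199])
S=cv2.imread("pics/s2.png").astype(int);d=(S[...,2]-S[...,1])
ys,xs=np.nonzero(d[244:262,262:280]>25);print([(x+262,y+244,d[y+244,x+262]) for y,x in zip(ys,xs)])
print(ray("side",(271.4,252.3),34))
print(S[236:258,258:276].mean(2).astype(int))
E
```

```text
[[-8 -7 -9 -2  0  1  0 -1 -1  0 -1]
 [-4 -5 -1  0  1  8  3 -1  0 -1  0]
 [-4 -3 -1 -1  5 20  7  0  0  0  0]
 [-4 -4 -2  0 18 38 17  0 -3 -2 -4]
 [14 16 14 13 19 22 21 13 13 12  8]]
[[ -9  -8 -10  -6   3  18  16  -5  -8 -10  -6]
 [ -4  -4  -2   0   3  17   9  -1  -1  -1  -1]
 [ -4  -4  -2  -1   4  22   8  -1  -1   0   0]
 [ -3  -4  -3  -1  19  38  18   1  -4  -4  -3]
 [ 14  14  13  12  20  25  21  14  13   8   7]]
[(np.int64(270), np.int64(252), np.int64(60)), (np.int64(271), np.int64(252), np.int64(57)), (np.int64(272), np.int64(252), np.int64(53)), (np.int64(273), np.int64(255), np.int64(27)), (np.int64(274), np.int64(255), np.int64(49)), (np.int64(273), np.int64(256), np.int64(45)), (np.int64(274), np.int64(256), np.int64(42)), (np.int64(272), np.int64(257), np.int64(57)), (np.int64(273), np.int64(257), np.int64(87)), (np.int64(274), np.int64(257), np.int64(40)), (np.int64(272), np.int64(258), np.int64(42)), (np.int64(273), np.int64(258), np.int64(84)), (np.int64(274), np.int64(258), np.int64(27)), (np.int64(272), np.int64(259), np.int64(27)), (np.int64(273), np.int64(259), np.int6
[... 1262 characters left out ...]
 40  54  66 225 247 247]
 [247 247 247 246 223  38  38  38  39  36  37  38  53  62 217 247 247 247]
 [247 247 247 247 223  38  40  38  38  39  38 162 172 172 247 247 247 247]
 [247 247 247 246 115  38  39  38  37  37  37  95 122 239 247 247 247 243]
 [247 247 247 201  70  66  54  42  38  37  61  79 196 209 211 247 246 182]
 [247 247 247 244 134  61  70  66  58  65  82 246 247 247 247 237 190 152]
 [247 247 247 247 174  67  58  60  70  68 216 247 247 247 247 199 154 153]
 [247 247 247 237 104  98 246 247 213 158 180 244 247 247 235 149 139 149]
 [247 247 239 127  74 152 247 247 247 247 247 247 247 240 169 123 117 143]
 [247 247 136  74 229 247 247 247 247 247 247 247 244 178 152 112 110 141]]
```

The slider measures within about 2 mm of the mark (mark y≈60, grip y≈58–60), and the near pocket's red bar is no longer visible. Next is the guard.

>>> arm_command(
  commands=[
    [0,0,0,0,-1],
    [0,0,0,0,-1],
    [0,0,0,0,-1],
    [0,0,0,0,-1],
    [0,0,0,0,-1],
  ],
  newtons=80,
)

```text
time: 7.75
ee_pos: [424.9, -223.4, 147.2]
tcp_rot: [-1.556, -2.729, -0.0]
ft_force: [-0.1, -0.2, 0.5]
gripper_width: 85.4
grip_force: 0.0
```

>>> arm_command(
  commands=[
    [0,0,0,0,-1],
    [0,0,0,0,-1],
    [0,0,0,0,-0.34],
    [0,-0.96,-0.14,0.8,0],
    [0,-0.96,-0.14,0.8,0],
  ],
)

```text
time: 8.38
ee_pos: [463.6, -268.1, 99.0]
tcp_rot: [1.098, 2.943, -0.0]
ft_force: [-0.2, -0.7, 0.9]
gripper_width: 85.4
grip_force: 0.0
```

```bash
python3 - <<'E'
from h import *
from scipy.spatial.transform import Rotation as Ro
s=monitor.sense();M=Ro.from_rotvec(s["tcp_rot"]).as_matrix();print(s["ee_pos"],np.degrees(np.arctan2(M[1,1],M[0,1])))
S=optics.grab_frame("side");cv2.imwrite("pics/s3.png",cv2.resize(S[110:230,250:410],None,fx=4,fy=4,interpolation=cv2.INTER_CUBIC))
E
```

```text
[ 463.61254441 -268.0633389    98.96351901] 49.09502315932251
```

View pics/s3.png

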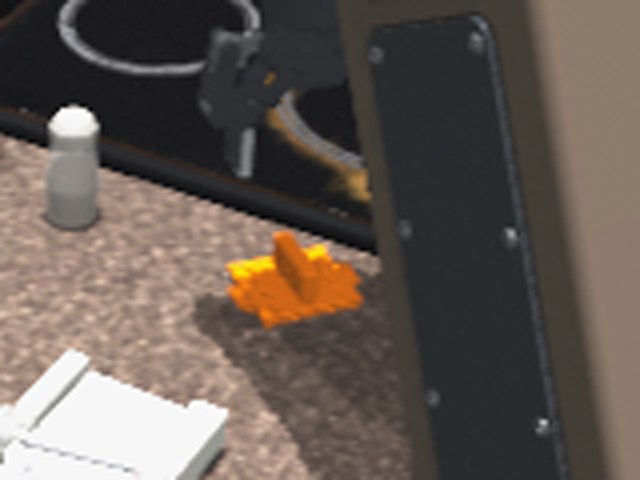

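The guard is clear below the tool: its ridge is at s3 (290,260) and the left finger at (240,150). Now descending to close on the ridge.

>>> arm_command(
  commands=[
    [0,0,0,1,0],
    [0,0,0,1,0],
    [0,0,0,0.8,0],
    [0,0,0,0,0],
    [1,0,0,0,0],
  ],
)

```text
time: 9.05
ee_pos: [463.2, -268.1, 16.0]
tcp_rot: [1.098, 2.943, -0.0]
ft_force: [-0.4, -1.0, -0.1]
gripper_width: 69.5
grip_force: 0.0
```

>>> arm_command(
  commands=[
    [1,0,0,0,0],
    [1,0,0,0,0],
    [1,0,0,0,0],
    [1,0,0,0,0],
    [1,0,0,0,0],
  ],
)

```text
time: 9.68
ee_pos: [463.0, -268.4, 16.0]
tcp_rot: [1.098, 2.943, -0.001]
ft_force: [-0.5, 0.9, 7.4]
gripper_width: 12.5
grip_force: 78.8
```

>>> arm_command(
  commands=[
    [1,0,0,-0.5,0],
    [1,0,0,-1,0],
    [1,0,0,-1,0],
    [1,0,0,-1,0],
    [1,0,0,0,0],
  ],
)

```text
time: 10.3
ee_pos: [463.4, -268.7, 122.6]
tcp_rot: [1.097, 2.94, -0.002]
ft_force: [0.4, -0.2, -2.8]
gripper_width: 12.0
grip_force: 78.4
```

>>> arm_command(
  commands=[
    [1,0,0,0,1],
    [1,0,0,0,1],
    [1,0,0,0,1],
    [1,0,0,0,1],
    [1,0,0,0,1],
  ],
)

```text
time: 10.92
ee_pos: [462.3, -268.0, 119.3]
tcp_rot: [-2.044, -2.384, 0.0]
ft_force: [-0.3, 0.5, -3.0]
gripper_width: 12.5
grip_force: 78.4
```

>>> arm_command(
  commands=[
    [1,0,0,0,1],
    [1,0,0,0,0.26],
    [1,0.9,0.2,0,0],
    [1,0.9,0.2,0,0],
    [1,0.9,0.2,0,0],
  ],
)

```text
time: 11.55
ee_pos: [482.1, -186.8, 119.8]
tcp_rot: [-2.239, -2.203, 0.0]
ft_force: [0.4, -0.1, -1.9]
gripper_width: 12.1
grip_force: 78.3
```

>>> arm_command(
  commands=[
    [1,0.9,0.2,0,0],
    [1,0.9,0,0,0],
    [1,0.9,0,0,0],
    [1,0.9,0,0,0],
    [1,0.9,0,0,0],
  ],
)

```text
time: 12.18
ee_pos: [490.4, -51.9, 119.9]
tcp_rot: [-2.238, -2.204, 0.001]
ft_force: [-0.8, 0.0, -3.2]
gripper_width: 12.4
grip_force: 78.3
```

>>> arm_command(
  commands=[
    [1,0.9,0,0.5,0],
    [1,0.2,0,0.5,0],
    [1,0,0,0,0],
    [1,0,0,0,0],
  ],
)

```text
time: 12.68
ee_pos: [491.4, -20.1, 90.5]
tcp_rot: [2.24, 2.202, -0.0]
ft_force: [0.7, -0.4, -2.2]
gripper_width: 12.2
grip_force: 78.3
```

```bash
python3 - <<'E'
from h import *
from scipy.spatial.transform import Rotation as Ro
s=monitor.sense();M=Ro.from_rotvec(s["tcp_rot"]).as_matrix();print(s["time"],s["ee_pos"],np.degrees(np.arctan2(M[1,1],M[0,1])),s["ft_force"])
S=optics.grab_frame("side");T=optics.grab_frame("top");cv2.imwrite("pics/s4.png",S);cv2.imwrite("pics/t4.png",T)
o=np.zeros((600,800,3),np.uint8);a=cv2.resize(S[165:295,200:320],None,fx=4.6,fy=4.6,interpolation=cv2.INTER_CUBIC)[:600,:500];o[:a.shape[0],:a.shape[1]]=a
b=cv2.resize(T[185:305,170:270],None,fx=2.9,fy=2.9);o[:b.shape[0],505:505+b.shape[1]]=b;cv2.imwrite("pics/c4.png",o)
E
```

```text
12.675 [491.38401586 -20.11375378  90.46705393] -0.9865312239699348 [ 0.71261248 -0.42384099 -2.21770655]
```

View pics/c4.png

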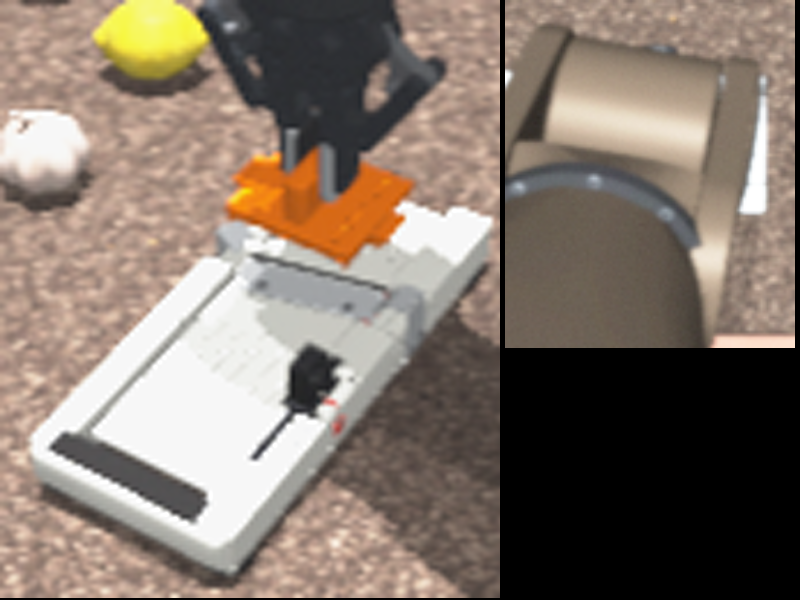

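The guard is held level: cover right corner at c4 (412,183), bottom corner at (350,262). The near clip is at c4 (408,300) and the far clip at (232,240). I'll compare the guard's offset in the grasp with the clip positions.

```bash
python3 - <<'E'
from h import *
S=cv2.imread("pics/s4.png");h=cv2.cvtColor(S,cv2.COLOR_BGR2HSV)
g=np.array([491.4,-20.1]);a=-.017;R=np.array([[np.cos(a),-np.sin(a)],[np.sin(a),np.cos(a)]])
o=cv2.inRange(h,(3,130,70),(35,255,255));o=roi(o,245,190,295,230)
ys,xs=np.nonzero(o)
print("mask ext: left",xs.min(),"right",xs.max(),"bottom",ys.max(), "right pt rows",ys[xs==xs.max()],"bottom cols",xs[ys==ys.max()],"left rows",ys[xs==xs.min()])
for z0 in(74.5,):
  for n,p,z in(("-x-y top",(-36.5,-33),10.5),("-x+y top",(-36.5,33),10.5),("-x+y bot",(-34,33),0),("+x+y top",(36.5,33),10.5),("ear far +y",(46,11),8),("ear near -y",(-46,-11),8),("ear near +y",(-46,11),8),("ridge +y",(0,27),36)):
    print(n,pix("side",[*(g+R@p),z0+z]))
print("seat predicted clips far/near px", pix("side",[492.5+50,-18,40]),pix("side",[492.5-50,-16.3,40]))
w=cv2.inRange(h,(3,130,70),(35,255,255))[192:226,246:294]
print("\n".join("%d "%(192+i)+"".join(".#"[v>0] for v in r) for i,r in enumerate(w)))
E
```

```text
mask ext: left 249 right 289 bottom 222 right pt rows [204 205] bottom cols [275] left rows [209 210]
-x-y top [289.8 204.4]
-x+y top [275.3 220.7]
-x+y bot [274.3 223.7]
+x+y top [248.4 209.4]
ear far +y [250.2 203.6]
ear near -y [288.6 211.9]
ear near +y [283.8 217.4]
ridge +y [262.9 205. ]
seat predicted clips far/near px [250.8 214.2] [286.3 229.2]Traceback (most recent call last):
  File "<stdin>", line 12, in <module>
  File "<stdin>", line 12, in <genexpr>
  File "<stdin>", line 12, in <genexpr>
TypeError: string indices must be integers, not 'numpy.bool'
```

>>> arm_command(
  commands=[
    [1,0.09,0.04,0,0],
    [1,0,0,0.6,0],
    [1,0,0,0.55,0],
    [1,0,0,0,0],
  ],
  newtons=100,
)

```text
time: 13.28
ee_pos: [492.2, -17.1, 55.3]
tcp_rot: [-2.24, -2.201, 0.002]
ft_force: [-0.7, -0.4, -2.4]
gripper_width: 11.7
grip_force: 102.1
```

```bash
python3 - <<'E'
from h import *
s=monitor.sense();print(s["time"],s["ee_pos"],s["ft_force"])
S=optics.grab_frame("side");cv2.imwrite("pics/s5.png",S);cv2.imwrite("pics/c5.png",cv2.resize(S[185:265,225:320],None,fx=7,fy=7,interpolation=cv2.INTER_CUBIC))
g=s["ee_pos"][:2];a=-.017;R=np.array([[np.cos(a),-np.sin(a)],[np.sin(a),np.cos(a)]])
for n,p,z in(("-x-y top",(-36.5,-33),10.5),("-x+y top",(-36.5,33),10.5),("+x+y top",(36.5,33),10.5),("ear near -y",(-46,-11),8),("ear near +y",(-46,11),8)):
    q=pix("side",[*(g+R@p),s["ee_pos"][2]-16+z]);print(n,q,((q-(225,185)+.5)*7).round())
E
```

```text
13.275 [492.21305432 -17.10791156  55.26871342] [-0.70845062 -0.36559481 -2.41082745]
-x-y top [288.5 216.1] [448. 221.]
-x+y top [274.2 232.6] [348. 337.]
+x+y top [247.9 221.2] [164. 257.]
ear near -y [287.3 223.6] [440. 274.]
ear near +y [282.6 229.2] [407. 313.]
```

View pics/c5.png

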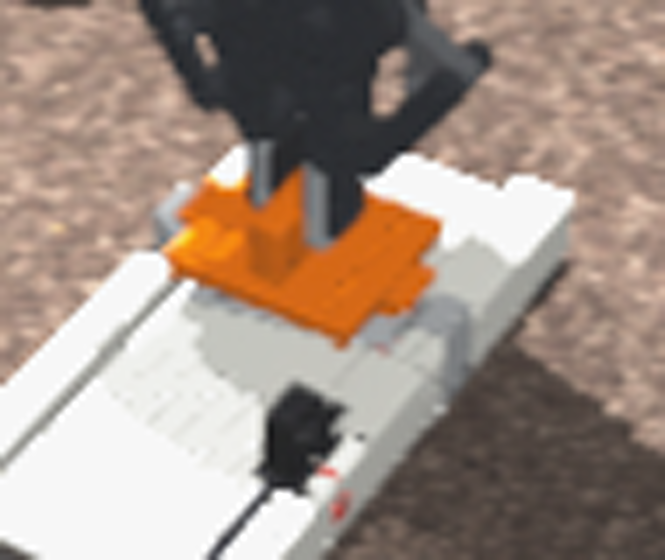

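The guard is level just above the pockets, with its near ear at c5 (410,290) beside the near clip at (450,320). Lowering it with the force watched.

>>> arm_command(
  commands=[
    [1,0,0,0.15,0],
    [1,0,0,0.15,0],
    [1,0,0,0.05,0],
    [1,0,0,0,0],
  ],
)

```text
time: 13.82
ee_pos: [493.0, -17.2, 45.5]
tcp_rot: [2.24, 2.201, 0.001]
ft_force: [3.0, 0.8, 1.3]
gripper_width: 11.4
grip_force: 102.7
```

>>> arm_command(
  commands=[
    [1,0,0,0.08,0],
    [1,0,0,0.08,0],
    [1,0,0,0,0],
  ],
)

```text
time: 14.2
ee_pos: [492.2, -17.1, 39.9]
tcp_rot: [-2.241, -2.201, 0.001]
ft_force: [3.7, 0.1, -11.9]
gripper_width: 11.7
grip_force: 101.1
```

>>> arm_command(
  commands=[
    [1,0,0,0.08,0],
    [1,0,0,0.06,0],
    [1,0,0,0,0],
  ],
)

```text
time: 14.58
ee_pos: [492.3, -17.0, 38.0]
tcp_rot: [2.24, 2.201, 0.001]
ft_force: [-6.1, 0.8, 28.7]
gripper_width: 11.9
grip_force: 106.7
```

The clips snapped (force fell to -12 N), then the runway was met at z=38 as predicted, with about 29 N. Holding, then one check.

>>> arm_command(
  commands=[
    [1,0,0,0,0],
    [1,0,0,0,0],
    [1,0,0,0,0],
    [1,0,0,0,0],
    [1,0,0,0,0],
  ],
)

```text
time: 15.2
ee_pos: [492.3, -17.1, 38.0]
tcp_rot: [2.24, 2.201, 0.001]
ft_force: [-7.0, 0.8, 28.1]
gripper_width: 11.6
grip_force: 106.7
```

>>> arm_command(
  commands=[
    [1,0,0,0,0],
    [1,0,0,0,0],
    [1,0,0,0,0],
  ],
)

```text
time: 15.58
ee_pos: [492.3, -17.0, 38.0]
tcp_rot: [2.24, 2.201, 0.001]
ft_force: [-6.7, 0.4, 28.4]
gripper_width: 11.9
grip_force: 106.7
```

```bash
python3 - <<'E'
from h import *
s=monitor.sense();print(s["time"],s["ee_pos"],s["ft_force"])
S=optics.grab_frame("side");cv2.imwrite("pics/c6.png",cv2.resize(S[185:265,225:320],None,fx=7,fy=7,interpolation=cv2.INTER_CUBIC))
E
```

```text
15.575 [492.31465732 -17.04841012  37.9993818 ] [-6.69058267  0.40018018 28.35951644]
```

View pics/c6.png

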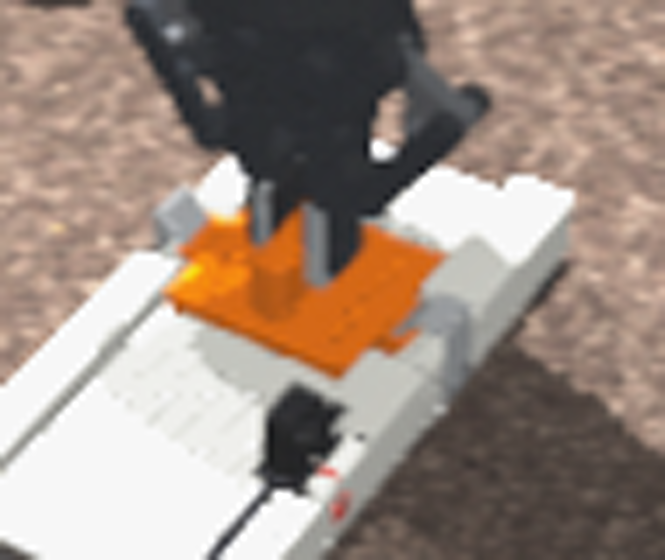

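The guard sits down between the rails with both clips over the ears (c6 (185,215) and (445,320)), and the slider is still at its tick. I'll ease the 7 N sideways load while keeping the press on.

>>> arm_command(
  commands=[
    [1,0,-0.03,0,0],
    [1,0,0,0,0],
    [1,0,0,0,0],
    [1,0,0,0,0],
    [1,0,0,0,0],
  ],
)

```text
time: 16.25
ee_pos: [492.3, -17.1, 38.0]
tcp_rot: [2.239, 2.2, 0.002]
ft_force: [-2.9, 2.0, 25.1]
gripper_width: 11.4
grip_force: 106.3
```

>>> arm_command(
  commands=[
    [1,0,0,0,0],
    [1,0,0,0,0],
    [1,0,0,0,0],
  ],
)

```text
time: 16.62
ee_pos: [492.3, -17.1, 38.0]
tcp_rot: [2.24, 2.2, 0.002]
ft_force: [-3.0, 2.5, 24.8]
gripper_width: 11.6
grip_force: 106.3
```

```bash
python3 -c "
from station import workorder
print(workorder.job_done())"
```

```text
the job is handed in; nothing more can be done
None
```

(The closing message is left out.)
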